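# Clear the cord winder and zero its length dial

### The arm

A 6-joint arm with a two-finger parallel gripper is mounted at the origin on the work surface. World frame = base frame: x ahead of the robot, y to its left, z up, the work surface at z = 0. Lengths are in m, angles in degrees, forces in N, time in s.
With the tool pointing down it reaches from about 0.3 to 0.75 m from the base axis. Payload 8.5 kg.
Tool frame: the origin (TCP) lies midway between the tips of the shut fingers; the grasp point (between the pads) lies grasp_offset behind it (grasp_offset is the distance from the TCP to the grasp point, in m); z points along the fingers, y is the line along which they close (so a half turn about z gives the same grasp; the last joint's range is limited). The gripper opens to 85 mm and grips with 20 to 120 N. Pads are 22 mm wide; open, the fingers measure 114 mm over their backs; the gripper's body (76 mm by 85 mm) begins 54 mm behind the grasp point. The pads swing forward as they close: fully open they stand 13 mm farther back than shut.
Start: joints at [55.56, 21.807, 74.336, -0, 83.858, -12.336], TCP at [0.207, 0.51, 0.198] pointing down, gripper open.
Joint ranges: [-178.18, 178.18], [-50.72, 133.34], [12.68, 142.11], [-81.47, 261.47], [9.98, 163.14], [-165.26, 165.26]. Speed limits (degrees/s): [136.94, 136.94, 180, 180, 180, 180].

### API

Orientations are given as a 3x3 rotation matrix whose columns are the frame's x, y, z axes.
In Python, from rig import observe, get_image, camera_params, close_job, grasp_offset gives the robot as it stands.
- The arm moves only by the shell command python3 -m handwheel 'ROWS' [OPENING] [FORCE]. ROWS is JSON, a list of rows, each a list of 2 entries, a list of its own where there are three numbers: the shift along the tool's x, y, z as a fraction of full scale, then the turn, a rotation vector about the tool's x, y, z as a fraction of full scale. In form: [[[dx, dy, dz], [ax, ay, az]], ...]. A call has 1 to 10 rows; each row is the pose to reach, as a shift and turn from the pose commanded when the call began, along the tool's axes at that moment, turning the shorter way round; what a row does not reach only later rows make up. Full scale, the value 1, is 0.5 m for a shift and pi rad for a turn. A row lasts 1/10 s, in which the tool goes at most 50 mm and 8.59 degrees, less where a joint would pass 70% of its speed; a pose out of reach is approached as far as the arm can. A call with a number of a shift or a turn outside -1 to 1 is refused whole. A call with a gripper value outside its range is refused whole. OPENING is the opening, from 0 (shut) to 1 (fully open), set as the call begins (- or left out, the last holds). The fingers move at their own pace and stop on an object; FORCE is the grip in N (left out, the last holds). Time passes only in rows, so rows that repeat a pose let the fingers close. It gives the time, the measured TCP pose, the force, the opening and the grip force at its end, in the units of the state.
- observe(): the state, without advancing time (a new reading comes with each control period).
- get_image(name): name is "scene" or "top" or "wrist"; returns (picture, depth): 384x512x3 uint8, red, green, blue; 384x512 float32, m along the optical axis (not along the pixel's ray), 0 where there is no reading.
- camera_params(name): a dict with "K" (3x3 intrinsics, pixels), "R" (3x3) and "t" (3): a world point X has camera coordinates R X + t. Camera axes: x right, y down, z forward; pixel columns grow to the right and rows downward; lengths in m; the calibration is good to about 2 mm. A picture is of the moment at which its call begins: read the wrist's pose just before it. camera_params takes no time and is no camera call; for the wrist camera it gives the pose at the moment of the call.
- close_job(): hands the job in; it is judged then, once.
The state is a dict: "time_s": time; "q": joint angles; "qvel": joint speeds; "joint_efforts": joint torques, N m; "position": TCP position; "tool_rot": TCP orientation; "ft_force": force on the tool from outside, world axes, zero at the start; "wrist_torque": the same for the moment, N m; "grip_width": finger opening in m; "gripper_force": force on a finger pad.
Only numpy, scipy, OpenCV 4.12 (cv2) and the standard library are available. Lean on these libraries where they do the work, as an engineer would, in place of code of your own. Each camera call takes 0.05 s, during which the arm holds its last target. There are 200 camera calls.

### The job

The bobbin on the winder's spindle is full: slide it up off the spindle and stand it upright in the shallow metal tray, setting it down rather than dropping it. Then turn the winder's dial knob back until its pointer is centred on the broad zero mark, so the next length can be wound. Leave the padlock and the screwdriver where they lie.

Things in the scene. Friction and masses are not known exactly. Their poses are not given: they have to be found in the camera images.
- winder: Bench cord winder, fixed: black base plate 145 x 310 x 20 mm (x, y, z); on its -y end a grey housing 140 x 142 mm, top 60 mm above the bench, with the dial (axis at y = -75 mm); on its +y end the upright spindle (axis at y = +90 mm), both at x = 0. Origin: centre of the base's underside, on the bench.
- bobbin: Full bobbin of grey cord, 68 mm tall; two white flanges 60 mm across (lower one 12 mm thick, upper one 14 mm thick), grey winding 56 mm across between them, open bore 24 mm. 110 to 210 g. Starts on the spindle, resting on the disc, top 100 mm above the bench. Origin: centre of its underside, z along the bore.
- spindle_tip (a point): Top of the steel spindle post, on its axis, 114 mm above the bench. The post is 16 mm in diameter and stands on a steel disc 84 mm across whose top is 32 mm above the bench.
- tray: Shallow open square aluminium tray, fixed to the bench, 150 x 150 x 30 mm high outside, walls and floor 4 mm thick (clear inside 142 x 142 mm). Origin: centre of its underside.
- dial_grip (a point): On the dial knob's axis, at the height to grip, 90.5 mm above the bench. The knob is a black upright bar 56 mm long and 14 mm thick, bottom 70 mm and top 103.5 mm above the bench. x runs along the bar towards the pointer, z up.
- pointer_tip (a point): Tip of the black pointer (7 mm wide, 4 mm at the tip), which points along the bar grip, 57 mm from the dial axis, just above the dial face.
- dial_zero (a point): Middle of the broad black zero mark (9 mm wide, 16 mm long; the other ticks are thin), 55 mm from the dial axis in the winder's +x direction. The white dial face is 128 mm across, level, its surface 64 mm above the bench.
- dial (a joint): Dial knob angle in rad: 0 when the pointer is on the zero mark, growing as the knob is turned clockwise seen from above. Starts between 0.8 and 2.4; the zero has no stop or click, the stops are at -2.9 and 2.9. Friction holds it where it is left (0.05 N m).
- padlock: Bystander: brass padlock lying flat, 50 x 60 x 26 mm with a steel shackle. Origin: centre of the underside of its brass body.
- screwdriver: Bystander: screwdriver lying on the bench, 190 mm long. Origin: underside.
Not all that is in view belongs to the job. There is more than one size of the bobbin; the one meant has the size given above.

How it is judged:
By the outcome, as a careful person would: the job done as asked, in the order asked, and still so for the second after the job is handed in, with the robot touching nothing.
It also fails if it takes over 72 s, if anything falls off the work surface, if the arm or the gripper's body presses on something with over 40 N, if the wrist force passes 120 N, or if a joint passes its speed limit or range.

## Working session

There is one attempt and no reset: what is moved stays moved. The work goes in short steps, Python scripts to look and compute and a shell command to move; the robot and the scene stay as the last step left them, time stands still between calls to the robot, and variables do not carry over. Pictures are saved under pics/ and viewed, at most 10 in all, crops included, and the job is handed in when it is done.

```bash
mkdir -p pics; ls; python3 - <<'E'
from rig import *
import cv2,numpy as np
for n in("top","scene"):
    p,d=get_image(n); np.savez(f"pics/{n}.npz",p=p,d=d,**camera_params(n)); cv2.imwrite(f"pics/{n}.png",cv2.cvtColor(p,cv2.COLOR_RGB2BGR))
    c=camera_params(n);print(n,c["K"].tolist(),c["R"].round(3).tolist(),c["t"])
print(grasp_offset, observe()["tool_rot"])
E
```

```text
pics
top [[384.47307643760723, 0.0, 254.73635073285158], [0.0, 384.47307643760723, 191.53685052689164], [0.0, 0.0, 1.0]] [[0.024, -1.0, 0.009], [-0.998, -0.025, -0.056], [0.057, -0.007, -0.998]] [-0.06977569  0.58167767  0.93729762]
scene [[499.47084268403563, 0.0, 259.52242055027597], [0.0, 499.47084268403563, 192.04499921091914], [0.0, 0.0, 1.0]] [[0.525, 0.851, 0.004], [0.687, -0.421, -0.592], [-0.502, 0.313, -0.806]] [-0.26002792 -0.37397255  1.58401031]
0.0187 [[-9.26490515e-01  3.76317385e-01 -7.43250335e-04]
 [ 3.76318012e-01  9.26489932e-01 -1.07666695e-03]
 [ 2.83445461e-04 -1.27722021e-03 -9.99999144e-01]]
```

View pics/top.png

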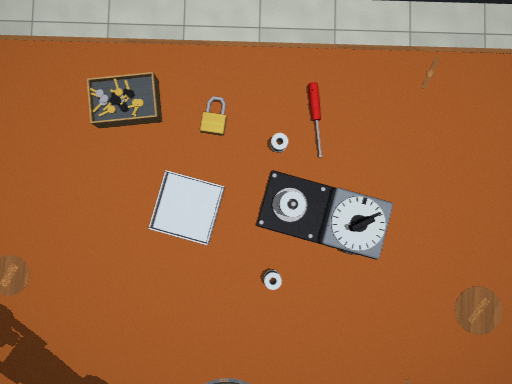

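View pics/scene.png

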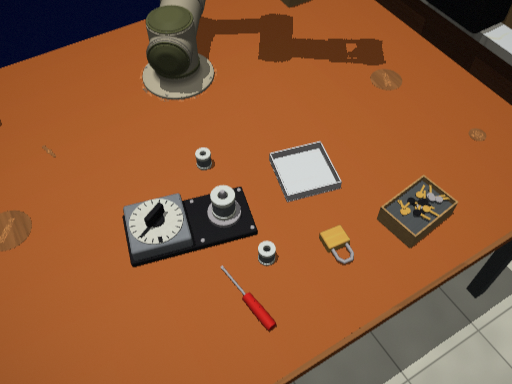

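Top view: what could be taken for the bobbin is the one on the spindle at (290,204), a small one at (280,142) and a small one at (272,280). The small ones are loose and under-sized, so I choose the one on the spindle. The tray is at (187,207), the dial at (359,223), the padlock at (213,120) and the screwdriver at (316,115). One close crop follows, with measurements.

```bash
cat > h.py <<'E'
import numpy as np,cv2
def load(n): return np.load(f"pics/{n}.npz")
def ray(c,uv,z):
    uv=np.atleast_2d(np.array(uv,float)); d=np.c_[uv,np.ones(len(uv))]@np.linalg.inv(c["K"]).T@c["R"]
    o=-c["R"].T@c["t"]; return o+d*((z-o[2])/d[:,2])[:,None]
def blobs(mask,amin=30):
    cs,_=cv2.findContours(mask.astype(np.uint8),cv2.RETR_EXTERNAL,cv2.CHAIN_APPROX_NONE)
    return [c for c in cs if cv2.contourArea(c)>amin]
E
python3 - <<'E'
from h import *
c=load("top");p=c["p"];hsv=cv2.cvtColor(p,cv2.COLOR_RGB2HSV)
orange=(hsv[...,1]>150)
cv2.imwrite("pics/crop.png",cv2.cvtColor(cv2.resize(p[160:270,245:400],None,fx=5,fy=5,interpolation=cv2.INTER_CUBIC),cv2.COLOR_RGB2BGR))
# tray, winder as non-orange blobs
for k in blobs(~orange,800):
    (u,v),wh,a=cv2.minAreaRect(k)
    if 140<v<270: print("rect",(u,v),wh,a, cv2.boxPoints(((u,v),wh,a)).round(1).tolist())
white=(hsv[...,1]<40)&(hsv[...,2]>190)
for k in blobs(white,40):
    if k[:,0,1].min()<100: continue
    e=cv2.fitEllipse(k); print("white",np.round(e[0],1),np.round(e[1],1),cv2.contourArea(k))
for uv in[(280,142),(290,204),(272,280)]:
    pts=[(uv[0]+i,uv[1]+j) for i in range(-10,11) for j in range(-10,11)]
    print(uv,"max height m", max(ray_z for ray_z in [(c["R"].T@(np.linalg.inv(c["K"])@np.array([a,b,1])*c["d"][b,a]-c["t"]))[2] for a,b in pts]))
E
```

```text
rect (324.8209228515625, 215.14471435546875) (127.66613006591797, 61.07633590698242) 15.52410888671875 [[255.10000610351562, 227.5], [271.5, 168.60000610351562], [394.5, 202.8000030517578], [378.20001220703125, 261.70001220703125]]
rect (186.25643920898438, 207.3767852783203) (63.11042404174805, 62.25395965576172) 15.5241117477417 [[147.5, 228.89999389648438], [164.1999969482422, 168.89999389648438], [225.0, 185.8000030517578], [208.3000030517578, 245.8000030517578]]
white [272.5 280.8] [15.6 16.3] 199.0
white [358.  223.2] [47.1 50.8] 1541.5
white [291.4 204.7] [26.3 31.7] 589.5
white [187.9 205.9] [64.7 71.2] 3077.0
white [279.3 140.6] [15.4 15.5] 185.5
(280, 142) max height m 0.05165620739748887
(290, 204) max height m 0.9691805541191725
(272, 280) max height m 0.9691805541191725
```

View pics/crop.png

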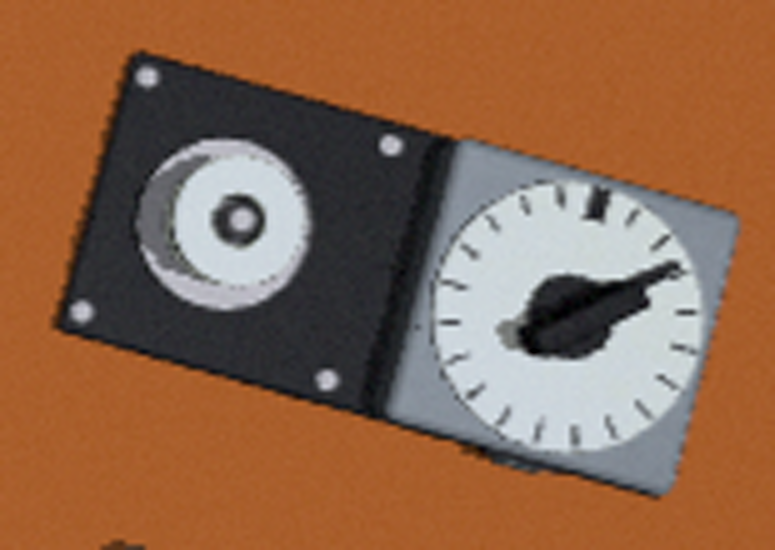

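The crop shows the full-size bobbin on the spindle (post at crop (243,219), so full-image (293.6,203.8)). The zero mark is at (364.4,200.6) and the pointer tip at (381,213.6), about 1 rad clockwise of zero.

```bash
python3 - <<'E'
from h import *
c=load("top");p=c["p"];hsv=cv2.cvtColor(p,cv2.COLOR_RGB2HSV).astype(int)
white=((hsv[...,1]<40)&(hsv[...,2]>190)).astype(np.uint8)
full=lambda u,v:(245+(u+.5)/5-.5,160+(v+.5)/5-.5)
sp=ray(c,full(243,219),.114)[0]; fl=ray(c,full(240,220),.100)[0]
# dial face: hull of the white blob at z .064
k=[k for k in blobs(white,1000) if 330<k[:,0,0].mean()<390][0]
h=cv2.convexHull(k)[:,0]; w=ray(c,h,.064)[:,:2]*1000
(cx,cy),r=cv2.minEnclosingCircle(w.astype(np.float32)); A=np.c_[2*w,np.ones(len(w))]; s=np.linalg.lstsq(A,(w**2).sum(1),rcond=None)[0]
print("dial",cx,cy,r,"lsq",s[:2])
z=ray(c,full(597,203),.064)[0]*1000; pt=ray(c,full(680,268),.066)[0]*1000
dc=np.array([s[0],s[1]])
print("spindle",sp,"flange",fl,"zero",z,"pt",pt)
ang=lambda v:np.degrees(np.arctan2(v[1],v[0]))
print("x axis: zero",ang(z[:2]-dc),"from spindle-dial",ang(sp[:2]*1000-dc)-90,"dist",np.linalg.norm(sp[:2]*1000-dc),"pointer",ang(pt[:2]-dc))
print("tray rim c",ray(c,[(186.26,207.38)],.03), ray(c,cv2.boxPoints(((186.256,207.377),(63.11,62.25),15.52)),.03)[:,:2])
c2=load("scene");p=c2["p"]
print("bobs/small",ray(c,[(280,142),(272,280)],.04),"tray scene",ray(c2,[(304.5,168)],.02))
from rig import *
c=camera_params("wrist");print(c["R"],c["t"])
o=observe();R=o["tool_rot"];print("cam in tool",R.T@(-c["R"].T@c["t"]-o["position"]), (c["R"]@R).round(3), c["K"][0])
E
```

```text
dial 512.8111572265625 -300.0645751953125 62.97345733642578 lsq [ 512.51075282 -299.94986526]
spindle [ 0.55339747 -0.14094419  0.114     ] flange [ 0.55330731 -0.1411086   0.1       ] zero [ 566.48454673 -313.47097733   64.        ] pt [ 536.77800339 -352.27323572   66.        ]
x axis: zero -14.063878946757704 from spindle-dial -14.42062047653279 dist 164.1783449857375 pointer -65.11842587560311
tray rim c [[0.53964767 0.11059222 0.03      ]] [[0.48511176 0.20265733]
 [0.63236622 0.1678283 ]
 [0.59463874 0.01780274]
 [0.44788908 0.05395995]]
bobs/small [[ 0.70445596 -0.11391129  0.04      ]
 [ 0.37117767 -0.10167231  0.04      ]] tray scene [[0.5383415  0.11440329 0.02      ]]
[[ 3.76956912e-01  9.26230471e-01 -7.75635504e-04]
 [ 8.83321253e-01 -3.59241553e-01  3.01146261e-01]
 [ 2.78652203e-01 -1.14204300e-01 -9.53577646e-01]] [-0.54911333 -0.03903186  0.37963021]
cam in tool [ 0.07670813 -0.00045959 -0.175431  ] [[-0.001  1.    -0.001]
 [-0.953 -0.001 -0.301]
 [-0.301  0.     0.953]] [303.72193689   0.         257.36267671]
```

```bash
cat > plan.py <<'E'
import sys,numpy as np
from rig import observe
from scipy.spatial.transform import Rotation as Ro
# target x y z [yaw of tool y, deg] -> row entries from here
o=observe();R=np.array(o["tool_rot"]);a=list(map(float,sys.argv[1:]))
s=R.T@(np.array(a[:3])-o["position"])/.5
yaw=np.degrees(np.arctan2(R[1,1],R[0,1]))
print("pos",np.round(o["position"],4),"yaw",round(yaw,2),"q",np.round(o["q"],1),"t",o["time_s"],"F",np.round(o["ft_force"],1),"w",o["grip_width"],o["gripper_force"])
print("shift",s.round(4),"mm",np.linalg.norm(s)*500)
t=np.radians(a[3] if len(a)>3 else yaw);y=[np.cos(t),np.sin(t),0];z=[0,0,-1]
T=np.c_[np.cross(y,z),y,z];print("turn",(Ro.from_matrix(R.T@T).as_rotvec()/np.pi).round(4))
E
python3 plan.py 0.553 -0.141 0.17
```

```text
pos [0.2068 0.5093 0.1979] yaw 67.89 q [ 55.6  21.8  74.4   0.   83.9 -12.3] t 0.1 F [-0.1 -0.2  0.5] w 0.08537316084208696 0.0
shift [-1.131  -0.9444  0.0566] mm 737.2490858581916
turn [-0.0004 -0.0001 -0.    ]
```

```bash
python3 -m handwheel '[[[-0.7,-0.58,0.0],[0,0,0]],[[-0.7,-0.58,0.0],[0,0,0]],[[-0.7,-0.58,0.0],[0,0,0]],[[-0.7,-0.58,0.0],[0,0,0]],[[-0.7,-0.58,0.0],[0,0,0]],[[-0.7,-0.58,0.0],[0,0,0]],[[-0.7,-0.58,0.0],[0,0,0]],[[-0.7,-0.58,0.0],[0,0,0]],[[-0.7,-0.58,0.0],[0,0,0]],[[-0.7,-0.58,0.0],[0,0,0]]]' 1 60; python3 plan.py 0.553 -0.141 0.17
```

```text
time_s: 1.1
position: [0.4242, 0.105, 0.1981]
tool_rot: [[-0.924, 0.382, 0.0], [0.382, 0.924, -0.001], [-0.0, -0.001, -1.0]]
ft_force: [-0.1, 0.7, 0.4]
grip_width: 0.0854
gripper_force: 0.0
pos [0.4242 0.105  0.1981] yaw 67.56 q [ -1.7  10.4  90.9  -0.1  78.7 -69.2] t 1.1 F [-0.1  0.7  0.4] w 0.08537163437734117 0.0
shift [-0.426  -0.3564  0.0566] mm 279.12818057165094
turn [-0.0003  0.0001  0.    ]
```

```bash
python3 -m handwheel '[[[-0.426,-0.356,0.056],[0,0,0]],[[-0.426,-0.356,0.056],[0,0,0]],[[-0.426,-0.356,0.056],[0,0,0]],[[-0.426,-0.356,0.056],[0,0,0]],[[-0.426,-0.356,0.056],[0,0,0]],[[-0.426,-0.356,0.056],[0,0,0]],[[-0.426,-0.356,0.056],[0,0,0]],[[-0.426,-0.356,0.056],[0,0,0]]]'; python3 plan.py 0.553 -0.141 0.068
python3 - <<'E'
from rig import *
import cv2,numpy as np
c=camera_params("wrist");p,d=get_image("wrist"); np.savez("pics/w1.npz",p=p,d=d,**c); cv2.imwrite("pics/w1.png",cv2.cvtColor(p,cv2.COLOR_RGB2BGR))
for n,X in(("spindle",(.553,-.141,.114)),("dialc",(.5125,-.300,.064)),("pad mid",(.553,-.141,.1))):
    v=c["K"]@(c["R"]@np.array(X)+c["t"]);print(n,v[:2]/v[2])
E
```

```text
time_s: 1.9
position: [0.5521, -0.1353, 0.1699]
tool_rot: [[-0.926, 0.377, -0.001], [0.377, 0.926, 0.001], [0.002, 0.0, -1.0]]
ft_force: [-0.2, 0.8, -0.3]
grip_width: 0.0857
gripper_force: 0.0
pos [ 0.5521 -0.1353  0.1699] yaw 67.88 q [-25.7  24.9  74.1   0.   81.  -93.6] t 1.9 F [-0.2  0.8 -0.3] w 0.08566345100544993 0.0
shift [-0.0062 -0.01    0.2037] mm 102.03120639246734
turn [ 0.0001 -0.0005  0.    ]
spindle [251.67988595 197.99311149]
dialc [ 87.48921944 203.15145887]
pad mid [251.95947982 192.64247999]
```

View pics/w1.png

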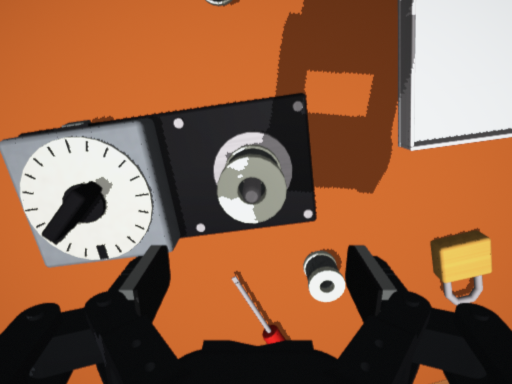

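The wrist view shows the bobbin's upper flange at (252,189), within 3 mm of the prediction. The jaws straddle it along the image's x. I go down to a hover and check the residual.

```bash
python3 -m handwheel '[[[-0.003,-0.01,0.1],[0,0,0]],[[-0.003,-0.01,0.1],[0,0,0]],[[-0.003,-0.01,0.1],[0,0,0]]]'; python3 plan.py 0.5516 -0.1405 0.068
```

```text
time_s: 2.25
position: [0.5517, -0.1399, 0.1212]
tool_rot: [[-0.927, 0.375, -0.001], [0.375, 0.927, 0.001], [0.001, 0.0, -1.0]]
ft_force: [0.3, -0.3, 0.2]
grip_width: 0.0856
gripper_force: 0.0
pos [ 0.5517 -0.1399  0.1212] yaw 67.96 q [-26.1  27.5  78.4   0.   74.2 -94.1] t 2.25 F [ 0.3 -0.3  0.2] w 0.08564534860201996 0.0
shift [-0.0004 -0.0012  0.1064] mm 53.212000725610004
turn [ 0.0001 -0.0004  0.    ]
```

```bash
python3 -m handwheel '[[[0,0,0.03],[0,0,0]],[[0,0,0.06],[0,0,0]],[[0,0,0.09],[0,0,0]],[[0,0,0.106],[0,0,0]],[[0,0,0.106],[0,0,0]],[[0,0,0.106],[0,0,0]]]'; python3 -m handwheel '[[[0,0,0],[0,0,0]],[[0,0,0],[0,0,0]],[[0,0,0],[0,0,0]],[[0,0,0],[0,0,0]],[[0,0,0],[0,0,0]],[[0,0,0],[0,0,0]],[[0,0,0],[0,0,0]],[[0,0,0],[0,0,0]]]' 0 60; python3 plan.py 0.553 -0.141 0.168
```

```text
time_s: 2.85
position: [0.5526, -0.1412, 0.0688]
tool_rot: [[-0.927, 0.376, 0.002], [0.376, 0.927, -0.001], [-0.002, -0.0, -1.0]]
ft_force: [1.1, -0.7, 0.2]
grip_width: 0.0851
gripper_force: 0.0
time_s: 3.65
position: [0.5521, -0.1408, 0.0677]
tool_rot: [[-0.927, 0.376, 0.0], [0.376, 0.927, 0.0], [-0.0, 0.0, -1.0]]
ft_force: [0.1, 3.7, 5.6]
grip_width: 0.0125
gripper_force: 58.7
pos [ 0.5521 -0.1408  0.0677] yaw 67.9 q [-26.2  30.9  82.3   0.   66.8 -94.1] t 3.65 F [0.1 3.7 5.6] w 0.01248448345682474 58.738921280018985
shift [-0.0018  0.0005 -0.2006] mm 100.29246802840913
turn [ 0.0001  0.0001 -0.    ]
```

```bash
python3 - <<'E'
from rig import *
import cv2,numpy as np
p,d=get_image("wrist");s,_=get_image("scene")
s=cv2.resize(s[130:270,110:310],(600,420),interpolation=cv2.INTER_CUBIC)
o=np.zeros((420,800,3),np.uint8);o[:,200:]=s
a=cv2.resize(p,(400,300)); out=np.zeros((420,800,3),np.uint8); out[:300,:400]=a; out[:,400:]=cv2.resize(s,(400,280)) if 0 else np.vstack([cv2.resize(s,(400,280)),np.zeros((140,400,3),np.uint8)])
cv2.imwrite("pics/g1.png",cv2.cvtColor(out,cv2.COLOR_RGB2BGR))
E
```

```text
(no output)
```

View pics/g1.png

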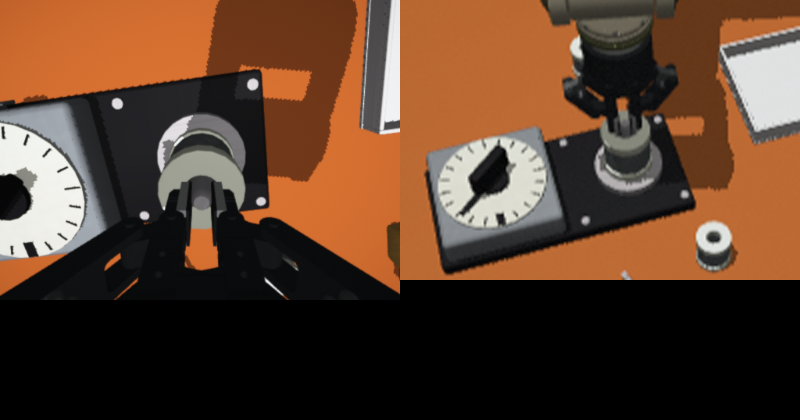

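The fingers appear to have closed on the post above the flange, which means the heights disagree. I check them with depth.

```bash
python3 - <<'E'
from rig import *
import cv2,numpy as np
c=camera_params("wrist");p,d=get_image("wrist")
def P(c,d,u,v): return (c["R"].T@(np.linalg.inv(c["K"])@np.array([u,v,1])*d[v,u]-c["t"])).round(4)
s=512/400
for n,uv in dict(bench=(60,30),base=(150,130),disc=(168,150),flangeL=(172,190),flangeR=(232,190),flangefront=(180,170),fingL=(188,190),fingL2=(190,215),fingR=(216,190),post=(201,200),dial=(40,190),dialface=(60,170)).items():
    u,v=[int(x*s) for x in uv]; print(n,P(c,d,u,v),p[v,u])
t=np.load("pics/top.npz")
for n,uv in dict(bench=(240,240),base=(266,215),fl=(285,204),fl2=(298,208),post=(293,204),dial=(345,225),house=(388,210),trayfloor=(187,207)).items(): print("top",n,P(t,t["d"],*uv))
w=np.load("pics/w1.npz")
for n,uv in dict(bench=(220,60),fl=(235,195),fl2=(270,195),post=(253,188),dial=(120,180)).items(): print("w1",n,P(w,w["d"],*uv))
E
```

```text
bench [ 0.3957 -0.2192  0.0004] [206 107  46]
base [ 0.5102 -0.1773  0.0198] [35 35 39]
disc [ 0.5322 -0.1665  0.0328] [112 109 112]
flangeL [ 0.5423 -0.1584  0.1001] [113 115 105]
flangeR [ 0.5571 -0.1216  0.1003] [145 147 135]
flangefront [ 0.5311 -0.1479  0.0994] [158 161 148]
fingL [ 0.5394 -0.1449  0.115 ] [49 51 51]
fingL2 [ 0.5475 -0.1462  0.1292] [10 10 10]
fingR [ 0.5453 -0.1292  0.1158] [56 58 58]
post [ 0.5489 -0.1402  0.1147] [116 113 116]
dial [ 0.5158 -0.2714  0.0651] [241 241 236]
dialface [ 0.5065 -0.2475  0.0637] [117 119 114]
top bench [ 0.4616 -0.0216 -0.001 ]
top base [ 0.5258 -0.0845  0.0206]
top fl [ 0.552  -0.1239  0.1001]
top fl2 [ 0.5437 -0.1534  0.1007]
top post [ 0.5521 -0.1406  0.1137]
top dial [ 0.507  -0.2696  0.0623]
top house [ 0.5448 -0.3716  0.0606]
top trayfloor [0.5409 0.1128 0.006 ]
w1 bench [ 0.4344 -0.1299  0.0007]
w1 fl [ 0.5496 -0.1552  0.0998]
w1 fl2 [ 0.5606 -0.1276  0.1003]
w1 post [ 0.5467 -0.1373  0.1103]
w1 dial [ 0.5038 -0.2579  0.0652]
```

```bash
python3 - <<'E'
from rig import *
import cv2,numpy as np
c=camera_params("wrist");o=observe();p,d=get_image("wrist")
v,u=np.mgrid[:384,:512]
X=((np.stack([u,v,np.ones_like(u)],-1)@np.linalg.inv(c["K"]).T)*d[...,None]-c["t"])@c["R"]
T=(X-o["position"])@o["tool_rot"]
print(o["position"],o["grip_width"],o["q"],o["ft_force"])
for uu in (238,242,246,250,257,264,270,274,278,282):
    print(uu,[(vv,*np.round(T[vv,uu]*1000).astype(int),round(X[vv,uu,2]*1000)) for vv in range(225,275,8)])
cv2.imwrite("pics/g2.png",cv2.cvtColor(cv2.resize(p[180:330,170:350],None,fx=4,fy=4),cv2.COLOR_RGB2BGR))
E
```

```text
[ 0.55211603 -0.14083494  0.0677437 ] 0.012855968961520851 [-2.62245925e+01  3.08757601e+01  8.23392634e+01  2.92960817e-02
  6.67660101e+01 -9.41347984e+01] [0.19211636 3.96384335 5.15717884]
238 [(225, np.int64(13), np.int64(-10), np.int64(-32), 100), (233, np.int64(10), np.int64(-10), np.int64(-37), 104), (241, np.int64(11), np.int64(-10), np.int64(-46), 114), (249, np.int64(10), np.int64(-9), np.int64(-53), 121), (257, np.int64(11), np.int64(-9), np.int64(-61), 128), (265, np.int64(11), np.int64(-8), np.int64(-67), 135), (273, np.int64(8), np.int64(-8), np.int64(-69), 137)]
242 [(225, np.int64(12), np.int64(-8), np.int64(-31), 99), (233, np.int64(10), np.int64(-8), np.int64(-36), 104), (241, np.int64(11), np.int64(-8), np.int64(-46), 114), (249, np.int64(11), np.int64(-7), np.int64(-55), 122), (257, np.int64(10), np.int64(-7), np.int64(-60), 128), (265, np.int64(10), np.int64(-7), np.int64(-67), 134), (273, np.int64(7), np.int64(-7), np.int64(-67), 135)]
246 [(225, np.int64(12), np.int64(-6), np.int64(-32), 100), (233, np.int64(5), np.int64(-7), np.int64(-26), 94), (241, np.int64
[... 2242 characters left out ...]
64(11), np.int64(10), np.int64(-38), 106), (241, np.int64(11), np.int64(9), np.int64(-46), 114), (249, np.int64(11), np.int64(9), np.int64(-55), 123), (257, np.int64(11), np.int64(8), np.int64(-61), 129), (265, np.int64(11), np.int64(8), np.int64(-68), 136), (273, np.int64(8), np.int64(8), np.int64(-70), 137)]
282 [(225, np.int64(13), np.int64(12), np.int64(-32), 100), (233, np.int64(11), np.int64(12), np.int64(-37), 105), (241, np.int64(11), np.int64(11), np.int64(-46), 114), (249, np.int64(10), np.int64(11), np.int64(-53), 121), (257, np.int64(10), np.int64(10), np.int64(-61), 128), (265, np.int64(10), np.int64(10), np.int64(-67), 135), (273, np.int64(12), np.int64(9), np.int64(-75), 143)]
```

View pics/g2.png

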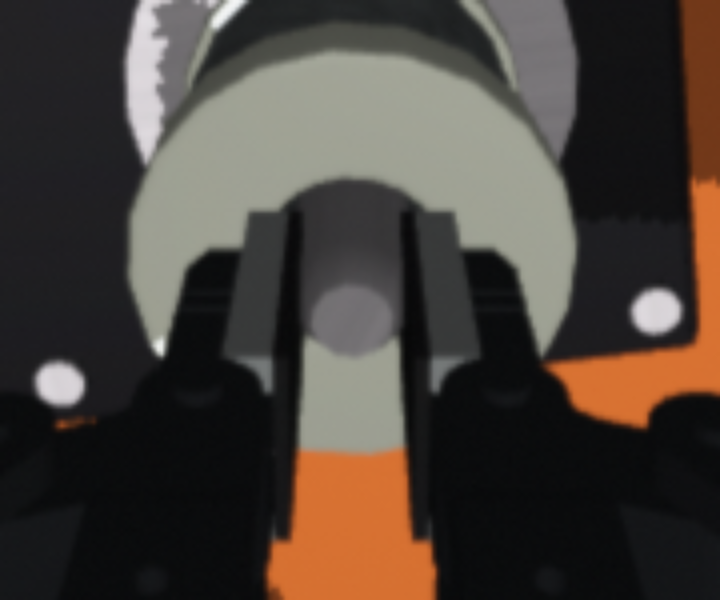

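```bash
python3 - <<'E'
import numpy as np
w=np.load("pics/w1.npz");d=w["d"]
M=np.array([[-.001,1,-.001],[-.953,-.001,-.301],[-.301,0,.953]]);c0=np.array([76.7,-.5,-175.4])
v,u=np.mgrid[:384,:512]
X=(np.stack([u,v,np.ones_like(u)],-1)@np.linalg.inv(w["K"]).T)*d[...,None]*1000
T=X@M+c0
for uu in (135,145,155,160,350,358,365,375):
    print(uu,[(vv,*np.round(T[vv,uu]).astype(int).tolist()) for vv in range(240,320,10)])
E
```

```text
135 [(240, -65, -126, 105), (250, -79, -129, 109), (260, 7, -54, -57), (270, 11, -49, -71), (280, 11, -46, -78), (290, 11, -44, -84), (300, 7, -44, -84), (310, 3, -45, -84)]
145 [(240, -68, -117, 110), (250, -79, -119, 110), (260, 11, -47, -64), (270, 11, -44, -72), (280, 9, -43, -76), (290, 6, -43, -77), (300, 2, -43, -78), (310, -1, -43, -80)]
155 [(240, -68, -107, 110), (250, 11, -46, -56), (260, 10, -44, -62), (270, 8, -43, -66), (280, 3, -43, -66), (290, 0, -43, -68), (300, -5, -43, -68), (310, -9, -43, -70)]
160 [(240, -67, -102, 110), (250, 10, -44, -54), (260, 8, -43, -58), (270, 3, -43, -58), (280, -1, -43, -60), (290, -5, -43, -62), (300, -9, -43, -63), (310, -203, -133, 170)]
350 [(240, -98, 116, 169), (250, 8, 42, -50), (260, 4, 42, -52), (270, -1, 42, -53), (280, -5, 42, -55), (290, -10, 42, -55), (300, -186, 124, 168), (310, -202, 125, 168)]
358 [(240, -98, 126, 169), (250, 10, 44, -54), (260, 10, 42, -62), (270, 6, 42, -63), (280, 1, 42, -64), (290, -3, 42, -65), (300, -7, 42, -67), (310, -11, 42, -67)]
365 [(240, -98, 135, 169), (250, 10, 48, -54), (260, 10, 45, -63), (270, 11, 42, -71), (280, 6, 42, -71), (290, 3, 42, -73), (300, -1, 42, -74), (310, -6, 43, -74)]
375 [(240, -98, 148, 170), (250, -112, 149, 169), (260, 11, 49, -63), (270, 11, 45, -72), (280, 10, 44, -77), (290, 9, 42, -81), (300, 6, 42, -83), (310, 2, 42, -83)]
```

The depth picture shows it clearly. The real fingertips lie about 33 mm behind the reported TCP (shut at tool z -33, open at -47), and there is no sideways error. The fingers closed on the post above the flange. I open and go 32 mm lower, allowing for that offset from here on.

```bash
python3 -m handwheel '[[[0,0,0],[0,0,0]],[[0,0,0],[0,0,0]],[[0,0,0],[0,0,0]],[[0,0,0],[0,0,0]],[[0,0,0],[0,0,0]],[[0,0,0],[0,0,0]],[[0,0,0],[0,0,0]]]' 1 40; python3 -m handwheel '[[[0,0,0.02],[0,0,0]],[[0,0,0.04],[0,0,0]],[[0,0,0.064],[0,0,0]],[[0,0,0.064],[0,0,0]],[[0,0,0.064],[0,0,0]]]';python3 -m handwheel '[[[0,0,0],[0,0,0]],[[0,0,0],[0,0,0]],[[0,0,0],[0,0,0]],[[0,0,0],[0,0,0]],[[0,0,0],[0,0,0]],[[0,0,0],[0,0,0]]]' 0 40; python3 plan.py 0.553 -0.141 0.15
```

```text
time_s: 4.55
position: [0.552, -0.1411, 0.0674]
tool_rot: [[-0.926, 0.376, -0.0], [0.376, 0.926, -0.0], [-0.0, -0.0, -1.0]]
ft_force: [0.4, 0.6, -1.4]
grip_width: 0.0857
gripper_force: 0.0
time_s: 5.05
position: [0.5518, -0.1411, 0.0349]
tool_rot: [[-0.926, 0.376, -0.001], [0.376, 0.926, 0.0], [0.001, 0.0, -1.0]]
ft_force: [-0.3, 0.4, 0.1]
grip_width: 0.0856
gripper_force: 0.0
time_s: 5.65
position: [0.5524, -0.1412, 0.0362]
tool_rot: [[-0.927, 0.376, 0.001], [0.376, 0.927, -0.001], [-0.002, -0.0, -1.0]]
ft_force: [-0.7, 1.2, 5.6]
grip_width: 0.0585
gripper_force: 43.7
pos [ 0.5524 -0.1412  0.0362] yaw 67.9 q [-26.2  33.2  84.3   0.   62.4 -94.1] t 5.65 F [-0.7  1.2  5.6] w 0.05847177834276927 43.655738811939955
shift [-0.0013  0.0008 -0.2277] mm 113.83317732627337
turn [-0.      0.0005  0.    ]
```

```bash
python3 -m handwheel '[[[0,0,-0.02],[0,0,0]],[[0,0,-0.05],[0,0,0]],[[0,0,-0.08],[0,0,0]],[[0,0,-0.11],[0,0,0]],[[0,0,-0.14],[0,0,0]],[[0,0,-0.17],[0,0,0]],[[0,0,-0.2],[0,0,0]],[[0,0,-0.23],[0,0,0]],[[0,0,-0.23],[0,0,0]],[[0,0,-0.23],[0,0,0]]]' - 40; python3 plan.py 0.5395 0.112 0.15
python3 - <<'E'
from rig import *
import cv2,numpy as np
c=camera_params("wrist");p,d=get_image("wrist");s,_=get_image("scene")
np.savez("pics/l.npz",p=p,d=d,**c)
cv2.imwrite("pics/l1.png",cv2.cvtColor(np.hstack([cv2.resize(p,(400,300)),cv2.resize(s,(400,300))]),cv2.COLOR_RGB2BGR))
E
```

```text
time_s: 6.65
position: [0.5517, -0.141, 0.1501]
tool_rot: [[-0.926, 0.376, -0.0], [0.376, 0.926, 0.0], [0.0, -0.0, -1.0]]
ft_force: [-0.4, -0.6, -1.1]
grip_width: 0.0586
gripper_force: 43.5
pos [ 0.5517 -0.141   0.1501] yaw 67.89 q [-26.2  25.9  75.9  -0.   78.2 -94.1] t 6.65 F [-0.4 -0.6 -1.1] w 0.05861680956837944 43.477079663425684
shift [2.130e-01 4.596e-01 4.000e-04] mm 253.29930827702728
turn [-0.     -0.0001 -0.    ]
```

View pics/l1.png

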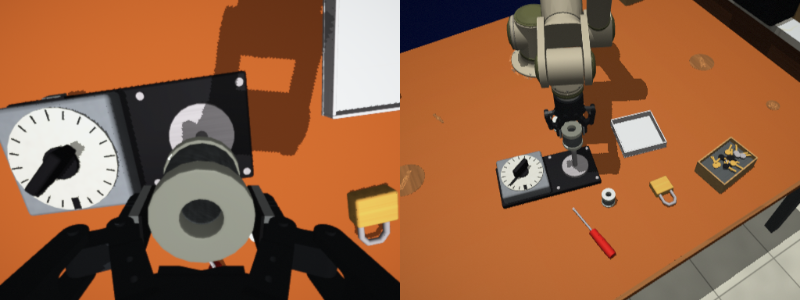

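The bobbin is clear of the post and held upright in the jaws (wrist view (200,215)). The spindle below it is bare. Next I carry it over the tray.

```bash
python3 -m handwheel '[[[0.04,0.08,0],[0,0,0]],[[0.08,0.16,0],[0,0,0]],[[0.12,0.25,0],[0,0,0]],[[0.16,0.34,0],[0,0,0]],[[0.19,0.41,0],[0,0,0]],[[0.212,0.458,0],[0,0,0]],[[0.212,0.458,0],[0,0,0]],[[0.212,0.458,0],[0,0,0]],[[0.212,0.458,0],[0,0,0]]]' ; python3 plan.py 0.5395 0.111 0.015
```

```text
time_s: 7.65
position: [0.5399, 0.11, 0.15]
tool_rot: [[-0.926, 0.377, -0.001], [0.377, 0.926, -0.0], [0.001, -0.001, -1.0]]
ft_force: [-0.3, 0.2, -1.7]
grip_width: 0.0585
gripper_force: 43.7
pos [0.5399 0.11   0.15  ] yaw 67.84 q [ -0.8  24.2  78.9  -0.   77.  -68.6] t 7.65 F [-0.3  0.2 -1.7] w 0.05845722547839927 43.6517652310431
shift [0.0014 0.0016 0.27  ] mm 135.01986778917353
turn [-0.0002 -0.0002 -0.    ]
```

```bash
python3 -m handwheel '[[[0.001,0.001,0.05],[0,0,0]],[[0.001,0.001,0.1],[0,0,0]],[[0.001,0.001,0.15],[0,0,0]],[[0.001,0.001,0.2],[0,0,0]],[[0.001,0.001,0.24],[0,0,0]],[[0.001,0.001,0.264],[0,0,0]],[[0.001,0.001,0.274],[0,0,0]],[[0.001,0.001,0.274],[0,0,0]],[[0.001,0.001,0.274],[0,0,0]]]' ; python3 -m handwheel '[[[0,0,0.004],[0,0,0]],[[0,0,0.006],[0,0,0]],[[0,0,0.006],[0,0,0]]]'; python3 plan.py 0.5395 0.111 0.008
```

```text
time_s: 8.55
position: [0.5403, 0.1114, 0.0142]
tool_rot: [[-0.926, 0.377, 0.001], [0.377, 0.926, -0.0], [-0.001, 0.001, -1.0]]
ft_force: [-0.1, 0.5, -1.6]
grip_width: 0.0586
gripper_force: 43.6
time_s: 8.85
position: [0.5397, 0.1116, 0.0106]
tool_rot: [[-0.927, 0.376, 0.0], [0.376, 0.927, -0.0], [-0.0, 0.0, -1.0]]
ft_force: [-0.2, -0.4, -1.5]
grip_width: 0.0584
gripper_force: 43.7
pos [0.5397 0.1116 0.0106] yaw 67.9 q [ -0.6  33.7  88.9  -0.   57.4 -68.5] t 8.85 F [-0.2 -0.4 -1.5] w 0.058359495813325446 43.654747903347015
shift [-0.0001 -0.0013  0.0052] mm 2.6706249804972075
turn [ 0.      0.0001 -0.    ]
```

```bash
for i in 1; do python3 -m handwheel '[[[0,0,0.002],[0,0,0]],[[0,0,0.003],[0,0,0]],[[0,0,0.003],[0,0,0]]]'|grep -E "posi|ft"; python3 -m handwheel '[[[0,0,0.001],[0,0,0]],[[0,0,0.002],[0,0,0]],[[0,0,0.002],[0,0,0]]]'|grep -E "posi|ft"; done
```

```text
position: [0.5396, 0.1116, 0.0088]
ft_force: [0.7, -0.4, -2.4]
position: [0.5397, 0.1116, 0.0082]
ft_force: [-1.8, 0.5, 2.7]
```

Contact: the vertical force went from -1.6 N to +2.7 N. I release and go straight up.

```bash
python3 -m handwheel '[[[0,0,0.001],[0,0,0]],[[0,0,0.001],[0,0,0]],[[0,0,0.001],[0,0,0]]]'|grep -E "posi|ft"; python3 -m handwheel '[[[0,0,0],[0,0,0]],[[0,0,0],[0,0,0]],[[0,0,0],[0,0,0]],[[0,0,0],[0,0,0]],[[0,0,0],[0,0,0]]]' 1; python3 -m handwheel '[[[0,0,-0.04],[0,0,0]],[[0,0,-0.1],[0,0,0]],[[0,0,-0.18],[0,0,0]],[[0,0,-0.27],[0,0,0]],[[0,0,-0.27],[0,0,0]],[[0,0,-0.27],[0,0,0]]]'; python3 plan.py 0.5125 -0.30 0.14 25
python3 - <<'E'
from rig import *
import cv2,numpy as np
p,d=get_image("wrist");s,_=get_image("scene")
cv2.imwrite("pics/r1.png",cv2.cvtColor(np.hstack([cv2.resize(p,(400,300)),cv2.resize(s[90:270,200:440],(400,300))]),cv2.COLOR_RGB2BGR))
E
```

```text
position: [0.5398, 0.1116, 0.0082]
ft_force: [-3.3, 0.2, 7.5]
time_s: 10.25
position: [0.5397, 0.1116, 0.0074]
tool_rot: [[-0.926, 0.376, -0.0], [0.376, 0.926, 0.0], [0.0, -0.0, -1.0]]
ft_force: [0.1, 0.1, 0.2]
grip_width: 0.085
gripper_force: 0.0
time_s: 10.85
position: [0.5398, 0.1116, 0.1429]
tool_rot: [[-0.926, 0.376, 0.002], [0.376, 0.926, -0.0], [-0.001, 0.001, -1.0]]
ft_force: [-0.1, 1.0, -0.4]
grip_width: 0.0854
gripper_force: 0.0
pos [0.5398 0.1116 0.1429] yaw 67.9 q [ -0.6  24.5  79.6  -0.   75.8 -68.5] t 10.85 F [-0.1  1.  -0.4] w 0.08535024233156954 0.0
shift [-0.2592 -0.7832  0.0058] mm 412.5152181737643
turn [0.0003 0.0004 0.2383]
```

View pics/r1.png

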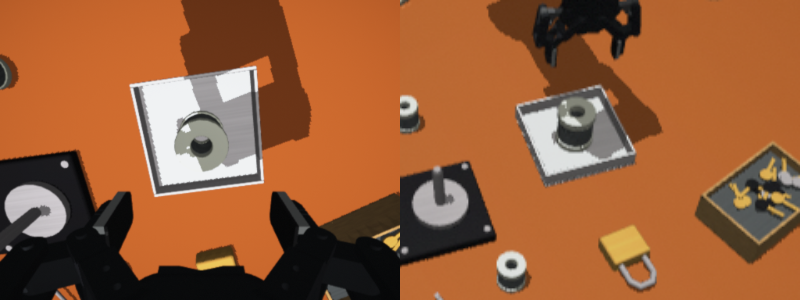

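The bobbin stands upright in the tray (wrist view (200,140)). Next I move over the dial and turn the jaws across the bar.

```bash
python3 -m handwheel '[[[-0.26,-0.783,0],[0,0,0.238]],[[-0.26,-0.783,0],[0,0,0.238]],[[-0.26,-0.783,0],[0,0,0.238]],[[-0.26,-0.783,0],[0,0,0.238]],[[-0.26,-0.783,0],[0,0,0.238]],[[-0.26,-0.783,0],[0,0,0.238]],[[-0.26,-0.783,0],[0,0,0.238]],[[-0.26,-0.783,0],[0,0,0.238]],[[-0.26,-0.783,0],[0,0,0.238]],[[-0.26,-0.783,0],[0,0,0.238]]]'
python3 -m handwheel '[[[0,0,0],[0,0,0]],[[0,0,0],[0,0,0]]]' 0.5 40
python3 plan.py 0.5125 -0.30 0.14 25
python3 - <<'E'
from rig import *
import cv2,numpy as np
c=camera_params("wrist");p,d=get_image("wrist");np.savez("pics/d1.npz",p=p,d=d,**c)
cv2.imwrite("pics/d1.png",cv2.cvtColor(p,cv2.COLOR_RGB2BGR))
from h import ray
for n,X in(("dialc",(.5125,-.300,.064)),("zero",(.5664,-.3137,.064)),("pt",(.5368,-.3523,.066))):
    v=c["K"]@(c["R"]@np.array(X)+c["t"]);print(n,v[:2]/v[2])
E
```

```text
time_s: 11.95
position: [0.5119, -0.3013, 0.1406]
tool_rot: [[-0.421, 0.907, -0.002], [0.907, 0.421, 0.002], [0.003, -0.001, -1.0]]
ft_force: [0.9, 0.6, -0.8]
grip_width: 0.0852
gripper_force: 0.0
time_s: 12.15
position: [0.513, -0.2982, 0.1421]
tool_rot: [[-0.425, 0.905, -0.001], [0.905, 0.425, 0.001], [0.001, -0.0, -1.0]]
ft_force: [-0.1, -0.3, 0.6]
grip_width: 0.0591
gripper_force: 0.0
pos [ 0.513  -0.2982  0.1421] yaw 25.16 q [-41.6  28.7  72.5   0.   78.9 -66.8] t 12.15 F [-0.1 -0.3  0.6] w 0.05914839046418002 0.0
shift [-0.0029 -0.0024  0.0043] mm 2.846805848690303
turn [-0.0001 -0.0003  0.0009]
dialc [256.04118464 187.87835203]
zero [303.41172459 225.01442814]
pt [255.89670366 248.17911353]
```

View pics/d1.png

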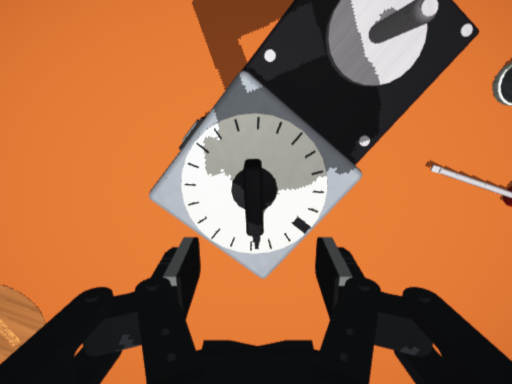

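The wrist view shows the pointer tip at (257,247), the zero mark at (301,226) and the dial centre at about (254,187). The jaws lie across the bar. I measure the angle between pointer and zero in code.

```bash
cat > ang.py <<'E'
import sys,numpy as np,cv2
from h import ray,load
# centre from white/shadowed face outline (low saturation, bright); angles of dark blobs at 50..60 mm
def measure(c,guess=(.5125,-.300),yaw0=None):
    p=c["p"];hsv=cv2.cvtColor(p,cv2.COLOR_RGB2HSV).astype(int)
    v,u=np.mgrid[:384,:512];W=ray(c,np.c_[u.ravel(),v.ravel()],.064)[:,:2].reshape(384,512,2)*1000
    cen=np.array(guess)*1000
    grey=p.astype(int).sum(2)/3
    out=[]
    for it in range(4):
        rel=W-cen;r=np.hypot(*rel.transpose(2,0,1));a=np.degrees(np.arctan2(rel[...,1],rel[...,0]))
        m=((grey<75)&(r>46)&(r<62)).astype(np.uint8)
        n,l,st,ce=cv2.connectedComponentsWithStats(m)
        out=[(st[i,4],a[l==i].mean(),r[l==i].mean(),a[l==i].max()-a[l==i].min()) for i in range(1,n) if st[i,4]>15]
        z=[i for i in range(1,n) if st[i,4]>15 and abs(a[l==i].mean()+14.3)<14]
        if not z: break
        zz=W[l==z[0]].mean(0); cen=.5*cen+.5*(zz-55*np.array([np.cos(np.radians(-14.3)),np.sin(np.radians(-14.3))])) if yaw0 is None else cen
    print("centre",cen.round(1));[print("area %d ang %.1f r %.1f span %.1f"%o) for o in out]
if __name__=="__main__":
    c=dict(load(sys.argv[1])); measure(c)
E
python3 ang.py d1; python3 ang.py top
```

```text
centre [ 510.8 -300.7]
area 18 ang 112.1 r 55.3 span 1.1
area 17 ang 130.0 r 56.1 span 1.3
area 17 ang 94.1 r 56.0 span 1.3
area 18 ang 75.9 r 55.7 span 1.1
area 16 ang 39.6 r 55.9 span 1.2
area 118 ang -14.5 r 54.6 span 8.2
area 53 ang -63.1 r 50.5 span 6.8
centre [ 512.5 -300. ]
```

```bash
python3 plan.py 0.5117 -0.3003 0.042 26.3
```

```text
pos [ 0.5131 -0.2983  0.1424] yaw 25.17 q [-41.6  28.7  72.5   0.   78.9 -66.8] t 12.2 F [ 0.4 -0.  -0.1] w 0.05159190742600367 0.0
shift [-0.0025 -0.0042  0.2007] mm 100.39976653700103
turn [-0.     -0.0002 -0.0063]
```

```bash
python3 -m handwheel '[[[-0.0025,-0.004,0.06],[0,0,-0.006]],[[-0.0025,-0.004,0.11],[0,0,-0.006]],[[-0.0025,-0.004,0.15],[0,0,-0.006]],[[-0.0025,-0.004,0.18],[0,0,-0.006]],[[-0.0025,-0.004,0.2],[0,0,-0.006]],[[-0.0025,-0.004,0.2],[0,0,-0.006]],[[-0.0025,-0.004,0.2],[0,0,-0.006]]]' 0.5 30; python3 -m handwheel '[[[0,0,0],[0,0,0]],[[0,0,0],[0,0,0]],[[0,0,0],[0,0,0]],[[0,0,0],[0,0,0]],[[0,0,0],[0,0,0]],[[0,0,0],[0,0,0]]]' 0 30; python3 plan.py 0.5117 -0.3003 0.042 75
```

```text
time_s: 12.9
position: [0.5119, -0.3018, 0.0431]
tool_rot: [[-0.441, 0.897, 0.001], [0.897, 0.441, -0.001], [-0.001, 0.0, -1.0]]
ft_force: [-0.1, -0.1, -0.9]
grip_width: 0.0425
gripper_force: 0.0
time_s: 13.5
position: [0.5116, -0.3023, 0.0433]
tool_rot: [[-0.441, 0.898, 0.001], [0.898, 0.441, -0.001], [-0.001, 0.0, -1.0]]
ft_force: [-1.8, -0.4, 5.7]
grip_width: 0.0136
gripper_force: 32.1
pos [ 0.5116 -0.3023  0.0433] yaw 26.14 q [-42.   34.6  79.7  -0.   65.6 -68.1] t 13.5 F [-1.8 -0.4  5.7] w 0.013620163123818122 32.1492201089859
shift [0.0035 0.0018 0.0025] mm 2.3217612205856915
turn [-1.000e-04  4.000e-04 -2.715e-01]
```

```bash
python3 -m handwheel '[[[0,0,0],[0,0,-0.02]],[[0,0,0],[0,0,-0.05]],[[0.001,0.001,0],[0,0,-0.08]],[[0.001,0.001,0],[0,0,-0.11]],[[0.001,0.002,0],[0,0,-0.15]],[[0.001,0.002,0],[0,0,-0.19]],[[0.002,0.003,0],[0,0,-0.22]],[[0.002,0.003,0],[0,0,-0.25]],[[0.002,0.003,0],[0,0,-0.27]],[[0.002,0.003,0],[0,0,-0.27]]]'; python3 plan.py 0.5117 -0.3003 0.042 75.7
python3 - <<'E'
from rig import *
import numpy as np
c=camera_params("top");p,d=get_image("top");np.savez("pics/t2.npz",p=p,d=d,**c)
c=camera_params("wrist");p,d=get_image("wrist");np.savez("pics/d2.npz",p=p,d=d,**c)
E
python3 ang.py d2
```

```text
time_s: 14.5
position: [0.5127, -0.301, 0.0433]
tool_rot: [[-0.965, 0.262, 0.001], [0.262, 0.965, -0.001], [-0.002, -0.001, -1.0]]
ft_force: [-0.1, -0.3, 4.8]
grip_width: 0.0135
gripper_force: 32.1
pos [ 0.5127 -0.301   0.0433] yaw 74.83 q [ -41.8   34.6   79.7   -0.    65.6 -116.6] t 14.5 F [-0.1 -0.3  4.8] w 0.013542994293655018 32.10217773914337
shift [0.0023 0.0008 0.0026] mm 1.765897098759876
turn [-0.0003  0.0005 -0.0048]
centre [ 497.9 -297.3]
area 474 ang 151.8 r 60.6 span 359.7
area 16 ang 166.6 r 48.3 span 0.7
area 27 ang 144.7 r 48.1 span 1.9
area 20 ang -171.5 r 48.2 span 1.3
area 37 ang 123.0 r 49.0 span 2.2
area 26 ang -150.0 r 49.6 span 1.6
area 54 ang 102.1 r 50.2 span 3.0
area 33 ang -129.8 r 51.0 span 2.3
area 54 ang 82.7 r 53.0 span 3.0
area 29 ang -111.1 r 54.7 span 2.0
area 64 ang 64.5 r 56.1 span 3.4
area 22 ang -93.3 r 57.1 span 2.0
area 32 ang 47.2 r 58.4 span 2.4
area 17 ang -76.5 r 59.2 span 1.6
area 2895 ang -15.4 r 54.4 span 86.5
area 27 ang 31.6 r 60.4 span 5.1
```

```bash
python3 -m handwheel '[[[0,0,0],[0,0,-0.0045]],[[0,0,0],[0,0,-0.0045]],[[0,0,0],[0,0,-0.0045]]]'|grep rot; python3 plan.py 0.5117 -0.3003 0.042; python3 -m handwheel '[[[0,0,0],[0,0,0]],[[0,0,0],[0,0,0]],[[0,0,0],[0,0,0]],[[0,0,0],[0,0,0]]]' 0.5; python3 -m handwheel '[[[0,0,-0.04],[0,0,0]],[[0,0,-0.1],[0,0,0]],[[0,0,-0.16],[0,0,0]],[[0,0,-0.2],[0,0,0]],[[0,0,-0.2],[0,0,0]],[[0,0,-0.2],[0,0,0]],[[0,0,-0.2],[0,0,0]]]'
python3 - <<'E'
from rig import *
import numpy as np,cv2
from h import ray
c=camera_params("wrist");p,d=get_image("wrist");np.savez("pics/d3.npz",p=p,d=d,**c)
c=dict(c,p=p)
uv=c["K"]@(c["R"]@np.array([.54,-.307,.066])+c["t"]);u,v=(uv[:2]/uv[2]).astype(int);print(u,v)
u0,v0=max(u-80,0),max(v-60,0);print("crop",u0,v0)
cv2.imwrite("pics/d3.png",cv2.cvtColor(cv2.resize(p[v0:v0+120,u0:u0+160],(800,600),interpolation=cv2.INTER_CUBIC),cv2.COLOR_RGB2BGR))
E
python3 ang.py d3
```

```text
tool_rot: [[-0.968, 0.25, 0.001], [0.25, 0.968, -0.001], [-0.001, -0.001, -1.0]]
pos [ 0.5127 -0.3009  0.0433] yaw 75.54 q [ -41.8   34.6   79.7   -0.    65.6 -117.3] t 14.9 F [-1.1  0.4  4.2] w 0.013301580356754213 32.122135162353516
shift [0.0023 0.0007 0.0025] mm 1.739049988488568
turn [-0.0003  0.0005  0.    ]
time_s: 15.3
position: [0.5124, -0.3004, 0.0423]
tool_rot: [[-0.968, 0.25, -0.0], [0.25, 0.968, 0.0], [0.0, 0.0, -1.0]]
ft_force: [-0.8, 0.2, 0.3]
grip_width: 0.0425
gripper_force: 0.0
time_s: 16.0
position: [0.5119, -0.3001, 0.141]
tool_rot: [[-0.968, 0.25, -0.002], [0.25, 0.968, 0.002], [0.002, 0.001, -1.0]]
ft_force: [-0.1, -0.0, -0.4]
grip_width: 0.043
gripper_force: 0.0
258 218
crop 178 158
centre [ 509.8 -300.6]
area 16 ang 93.2 r 55.5 span 1.2
area 131 ang -14.4 r 53.9 span 8.9
```

View pics/d3.png

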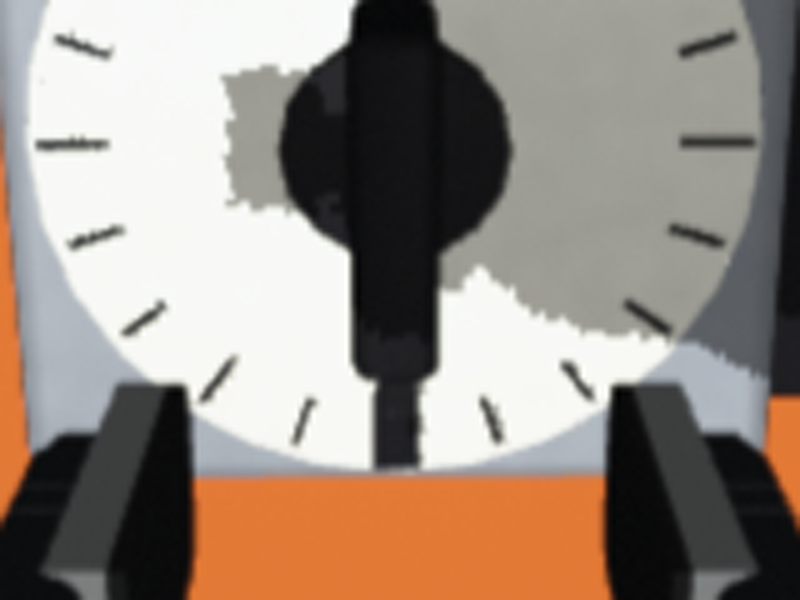

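The last view shows the pointer on the broad zero mark: mark centre at crop column 397, bar and hub at 395–396, so within about 0.3°. The gripper is clear of everything, so I hand in.

```bash
python3 -c "
from rig import *
print(observe()['time_s']);print(close_job())"
```

```text
16.05
the job is handed in; nothing more can be done
None
```

The job is handed in at 16 s: the bobbin stands upright in the tray, the dial pointer is within about 0.3° of the zero mark's centre, and I never went near the padlock or screwdriver; on the first try the gripper closed on the spindle post (fingertips about 33 mm short of the reported tool point), which I corrected for.

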